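# Catch the heat sinks from the gravity feeder

## Task

Pick up the wide catch tray by its upright handle (not the narrow tray of the same kind), hold it under the mouth of the heat-sink feeder and raise it so that its side rims push the two feet of the lift gate up, until all three heat sinks have slid into the tray. Do not touch the gate with the gripper. Then set the tray with the three heat sinks down level in the middle of the dark work mat and let go.

Things in the scene. Friction and masses are not known exactly. Their poses are not given: they have to be found in the camera images.
- tray_grip (a point): Grip point of the wide grey catch tray, on its upright handle post: 16 mm (tray's x) by 40 mm (y), top 125 mm above the tray's underside. The point is on the post's axis, 105 mm above the underside; the tray's middle lies 73 mm along +x. Tray axes, z up. A like tray nearby with the same handle is only 50 mm wide: leave it.
- tray_floor (a point): Middle of the wide tray's inner floor, 4 mm above its underside; same axes. The tray is an open box 130 mm long (x), 100 mm wide (y), its side rims 40 mm high, its end wall by the handle (-x) 62 mm, walls 4 mm thick, about 0.16 kg, grey plastic.
- chute_lip (a point): Middle of the lower edge of the fixed feeder's steel chute, 125 mm above the bench, free below. Its level x axis points up-chute, away from the robot; pieces leave to -x and land 0 to 60 mm before the lip. The chute rises 35 degrees, is 38 mm wide, 170 mm long, walls 30 mm; its column begins 110 mm behind the lip, its foot plate 95 mm.
- gate (a joint): Height (m) of the aluminium lift gate before the chute's lip: 0 closed, 0.045 stop. Two flat feet, undersides 85 mm above the bench when closed, span 27 to 75 mm to either side of the chute's middle and from 22 mm before the lip to 4 mm behind. 80 g, slides straight up, drops by itself. Lifted 0.032 to 0.042, the pieces slide out between the feet within 1 s.
- mat_mid (a point): Middle of the upper face of the dark rubber work mat, 240 mm (x) by 180 mm (y), 3 mm thick, fixed to the bench.
- sink1: Heat sink, finned aluminium block 24 x 24 x 20 mm, 20 g; origin at its centre. The lowest in the chute, resting against the gate.
- sink2: Heat sink like sink1, second in the chute.
- sink3: Heat sink like sink1, third in the chute.

How it is judged:
By the outcome, as a careful person would: the job done as asked, in the order asked, and still so for the second after the job is handed in, with the robot touching nothing.
It also fails if it takes over 48 s, if anything falls off the work surface, if the arm or the gripper's body presses on something with over 40 N, if the wrist force passes 120 N, or if a joint passes its speed limit or range.

## Robot

A 6-joint arm with a two-finger parallel gripper is mounted at the origin on the work surface. World frame = base frame: x ahead of the robot, y to its left, z up, the work surface at z = 0. Lengths are in m, angles in rad, forces in N, time in s.
With the tool pointing down it reaches from about 0.35 to 0.725 m from the base axis. Payload 4.3 kg.
Tool frame: the origin (TCP) lies on the centre line of the jaws, within the pads' length; the fingertips stand ctrl.finger_overhang ahead of it and the grasp point (between the pads) lies 6 mm ahead of it (ctrl.finger_overhang is the distance from the TCP to the fingertips, in m); z points along the fingers, y is the line along which they close (so a half turn about z gives the same grasp; the last joint's range is limited). The gripper opens to 85 mm and grips with 20 to 120 N. Pads are 22 mm wide; open, the fingers measure 114 mm over their backs; the gripper's body (76 mm by 85 mm) begins 54 mm behind the grasp point. The pads swing forward as they close: fully open they stand 13 mm farther back than shut.
Start: joints at [1.09, 0.377, 0.081, 1.274, 0, 1.46], TCP at [0.208, 0.536, 0.256] pointing down, gripper open.
Joint ranges: [-2.72, 2.72], [-0.84, 1.66], [-1.02, 1.22], [-1.77, 2.12], [-1.37, 1.28], [-3.14, 3.14]. Speed limits (rad/s): [2.57, 2.57, 3.14, 3.14, 3.14, 3.14].

## Interface

Orientations are given as a unit quaternion [x, y, z, w].
In Python, from cell import ctrl, optics, job gives the robot as it stands.
- The arm moves only by the shell command python3 -m crank 'ROWS' [OPENING]. ROWS is a JSON object of lists of equal length, an entry for each row: "linear": the shift along the world's x, y, z as a fraction of full scale, a list of three; "spin": the turn about the world's z as a fraction of full scale. In form: {"linear": [[tx, ty, tz], ...], "spin": [spin, ...]}. A call has 1 to 10 rows; each row is the pose to reach, as a shift and turn from the pose commanded when the call began; what a row does not reach only later rows make up. Full scale, the value 1, is 0.8 m for a shift and 45 degrees for a turn. A row lasts 1/12 s, in which the tool goes at most 41.7 mm and 7.16 degrees, less where a joint would pass 70% of its speed; a pose out of reach is approached as far as the arm can. A call with a number of a shift or a turn outside -1 to 1 is refused whole. A call with a gripper value outside its range is refused whole. OPENING is the opening, from 0 (shut) to 1 (fully open), set as the call begins (- or left out, the last holds). The fingers move at their own pace and stop on an object; the grip force is fixed at half the most. Time passes only in rows, so rows that repeat a pose let the fingers close. It gives the time, the measured TCP pose, the force, the opening and the grip force at its end, in the units of the state.
- ctrl.state(): the state, without advancing time (a new reading comes with each control period).
- optics.snapshot(name): name is "side" or "top" or "wrist"; returns a dict with "color" (384x512x3 uint8, red, green, blue), "fx", "fy", "cx", "cy" (pixels), "position" and "orientation" of the camera in the world. Camera axes: x right, y down, z forward; pixel columns grow to the right and rows downward; lengths in m; the calibration is good to about 2 mm. A picture is of the moment at which its call begins. There is no depth.
- job.sign_off(): hands the job in; it is judged then, once.
Trained networks look in a picture, given as the dict that the camera call returned (one of the last four; its "shot" number tells which), for a name from the list of things; names that differ only in an ending like _2 or _b are one class to them, and where a whole thing is asked for, a point or a joint stands for the part that bears it (a point fixed in the world has none). Each returns a list of dicts, best first, with "score" (0 to 1); they miss things now and then, are a little off and sometimes report something else, mostly with a low value. They report only what shows in the picture. A call takes as long as a camera call.
- optics.find_in(picture, thing): "point" ([column, row] in pixels, amid what is visible of it).
- optics.trace(picture, thing): "mask" (384x512 bool, what is visible of it) and "point" ([column, row] in pixels, amid what is visible of it).
The state is a dict: "time": time; "q": joint angles; "joint_velocities": joint speeds; "tau": joint torques, N m; "tcp_pos": TCP position; "eef_rot": TCP orientation; "contact_force": force on the tool from outside, world axes, zero at the start; "ft_torque": the same for the moment, N m; "grip_width": opening from 0.0 (shut) to 1.0 (fully open); "grip_force": force on a finger pad.
Only numpy, scipy, OpenCV 4.12 (cv2) and the standard library are available. Lean on these libraries where they do the work, as an engineer would, in place of code of your own. Each camera call takes 0.05 s, during which the arm holds its last target. There are 200 camera calls.

## Working session

There is one attempt and no reset: what is moved stays moved. The work goes in short steps, Python scripts to look and compute and a shell command to move; the robot and the scene stay as the last step left them, time stands still between calls to the robot, and variables do not carry over. Pictures are saved under pics/ and viewed, at most 11 in all, crops included, and the job is handed in when it is done.

```bash
mkdir -p pics; ls
cat > h.py <<'E'
import numpy as np, cv2
from scipy.spatial.transform import Rotation as R
from cell import ctrl, optics, job
def ray(p,uv):
    d=R.from_quat(p["orientation"]).apply([(uv[0]-p["cx"])/p["fx"],(uv[1]-p["cy"])/p["fy"],1])
    return np.array(p["position"]),d
def atz(p,uv,z):
    o,d=ray(p,uv); return o+d*(z-o[2])/d[2]
def proj(p,X):
    c=R.from_quat(p["orientation"]).inv().apply(np.array(X)-p["position"])
    return np.array([p["cx"]+p["fx"]*c[0]/c[2],p["cy"]+p["fy"]*c[1]/c[2]])
def save(p,n): cv2.imwrite(n,p["color"][:,:,::-1])
E
python3 - <<'E'
from h import *
np.set_printoptions(precision=4,suppress=True)
print(ctrl.finger_overhang, ctrl.state())
ims=[]
for n in ["top","side"]:
    p=optics.snapshot(n); ims.append(p["color"]); print(n,p["fx"],p["cx"],p["cy"],p["position"],R.from_quat(p["orientation"]).as_matrix())
    for t in ["tray_grip","tray_floor","chute_lip","gate","mat_mid","sink1"]:
        print(t,[(round(r["score"],2),np.round(r["point"]),int(r["mask"].sum())) for r in optics.trace(p,t)[:3]])
    save(p,f"pics/{n}0.png")
E
```

```text
pics
0.025 {'time': 0.0, 'q': array([ 1.0897,  0.3781,  0.0797,  1.2744, -0.    ,  1.4605]), 'joint_velocities': array([ 0.0004,  0.001 , -0.0011,  0.0006, -0.001 , -0.0009]), 'tau': array([ -0.0004, -46.3603,  26.9876,   0.0208,  -0.0002,  -0.    ]), 'tcp_pos': array([0.2081, 0.5354, 0.2554]), 'eef_rot': array([ 0.1843,  0.9829, -0.001 , -0.0003]), 'contact_force': array([ 0.1973, -0.2316,  0.0363]), 'ft_torque': array([-0.0391,  0.0106,  0.021 ]), 'grip_force': 0.0, 'grip_width': 0.9970383067995723}
top 389.50528799978986 256.7189569573596 195.54118736601936 [0.459  0.0278 1.0878] [[ 0.0148 -0.9951  0.0979]
 [-0.9996 -0.0173 -0.0243]
 [ 0.0258 -0.0975 -0.9949]]
tray_grip [(0.69, array([131., 212.]), 2240)]
tray_floor [(0.61, array([128., 209.]), 2182)]
chute_lip [(0.81, array([263., 124.]), 2456)]
gate []
mat_mid [(0.69, array([363., 220.]), 5493), (0.22, array([255., 132.]), 113)]
sink1 [(0.67, array([258., 140.]), 87), (0.4, array([257., 133.]), 130)]
side 415.32427904674034 248.60622421360577 187.14492729284282 [ 0.2702 -0.5552  0.8824] [[ 0.8958 -0.3394  0.2868]
 [-0.4444 -0.6876  0.5742]
 [ 0.0023 -0.6418 -0.7668]]
tray_grip [(0.79, array([188., 133.]), 1762)]
tray_floor [(0.89, array([187., 135.]), 1674)]
chute_lip [(0.89, array([326., 171.]), 4001)]
gate [(0.87, array([282., 176.]), 430)]
mat_mid [(0.81, array([295., 335.]), 9051)]
sink1 [(0.47, array([305., 153.]), 57)]
```

View pics/top0.png

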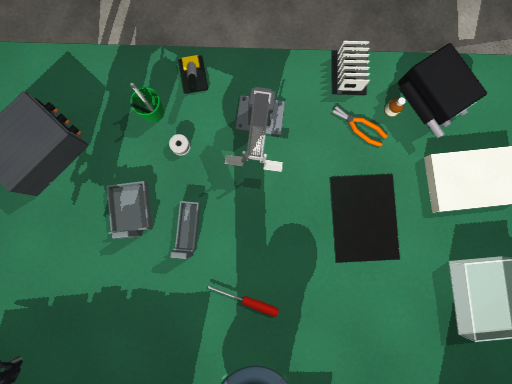

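View pics/side0.png

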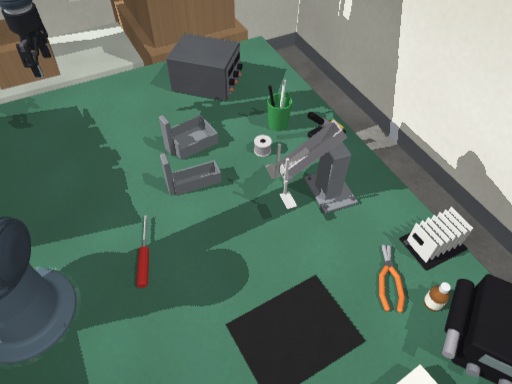

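```bash
cat > fit.py <<'E'
from h import *
from scipy.optimize import minimize
def box(x0,x1,y0,y1,z0,z1): return np.array([[x,y,z] for x in(x0,x1) for y in(y0,y1) for z in(z0,z1)])
TRAY=[box(-.065,.065,-.05,.05,0,.04),box(-.065,-.061,-.05,.05,0,.062),box(-.081,-.065,-.02,.02,0,.125)]
c,s=np.cos(np.radians(35)),np.sin(np.radians(35))
def place(b,v): 
    return np.c_[R.from_euler('z',v[2]).apply(b)[:,:2]+v[:2],b[:,2]+(v[3] if len(v)>3 else 0)]
def render(p,parts,v,S=4):
    m=np.zeros((384*S,512*S),np.uint8)
    for b in parts:
        q=np.array([proj(p,X) for X in place(b,v)])*S+(S-1)/2
        cv2.fillConvexPoly(m,cv2.convexHull(np.round(q).astype(np.int32)),1)
    return cv2.resize(m.astype(np.float32),(512,384),interpolation=cv2.INTER_AREA)
def fit(pm,parts,v0):
    def cost(v):
        t=0
        for p,m in pm:
            r=render(p,parts,v); t+=1-np.minimum(r,m).sum()/np.maximum(r,m).sum()
        return t
    v0=np.array(v0,float); n=len(v0); d=np.array([.015,.015,.15,.01])[:n]
    for k in range(2):
        sim=np.vstack([v0]+[v0+d[i]*np.eye(n)[i]/(k+1) for i in range(n)])
        r=minimize(cost,v0,method='Nelder-Mead',options=dict(initial_simplex=sim,maxiter=120,xatol=1e-4,fatol=1e-4)); v0=r.x
    return r.x,r.fun
E
python3 - <<'E'
from fit import *
np.set_printoptions(precision=4,suppress=True)
pt=optics.snapshot("top"); ps=optics.snapshot("side")
tr=lambda p,t:[r["mask"].astype(np.float32) for r in optics.trace(p,t)[:1]]
mt,ms=tr(pt,"tray_floor"),tr(ps,"tray_floor")
c0=atz(pt,(128,209),.03)
if mt: print("tray top",fit([(pt,mt[0])],TRAY,[c0[0],c0[1],0]))
if ms: print("tray side",fit([(ps,ms[0])],TRAY,[c0[0],c0[1],0]))
if mt and ms: print("tray",fit([(pt,mt[0]),(ps,ms[0])],TRAY,[c0[0],c0[1],0]))
mm,msd=tr(pt,"mat_mid"),tr(ps,"mat_mid")
MAT=[box(-.12,.12,-.09,.09,0,.003)]
m0=atz(pt,(363,220),0)
for pm in ([(pt,mm[0])],[(ps,msd[0])]): print("mat",fit(pm,MAT,[m0[0],m0[1],0]),fit(pm,MAT,[m0[0],m0[1],1.57]))
a=cv2.resize(pt["color"][80:190,205:305],None,fx=4,fy=4,interpolation=cv2.INTER_CUBIC)
b=cv2.resize(ps["color"][110:220,260:360],None,fx=4,fy=4,interpolation=cv2.INTER_CUBIC)
cv2.imwrite("pics/feeder.png",np.hstack([a,b])[:,:,::-1])
np.savez("feeder.npz",gs=tr(ps,"gate"),cs=tr(ps,"chute_lip"),ct=tr(pt,"chute_lip"))
E
```

```text
tray top (array([0.5262, 0.3486, 0.141 ]), np.float64(0.03719741106033325))
tray side (array([0.524 , 0.3441, 0.1335]), np.float64(0.04411560297012329))
tray (array([0.5249, 0.3477, 0.1454]), np.float64(0.1049354076385498))
mat (array([ 0.5102, -0.3   ,  0.0658]), np.float64(0.03410130739212036)) (array([ 0.5101, -0.3   ,  3.2077]), np.float64(0.03413361310958862))
mat (array([ 0.5059, -0.302 ,  0.06  ]), np.float64(0.015008866786956787)) (array([ 0.5016, -0.3077,  2.0885]), np.float64(0.28102290630340576))
```

View pics/feeder.png

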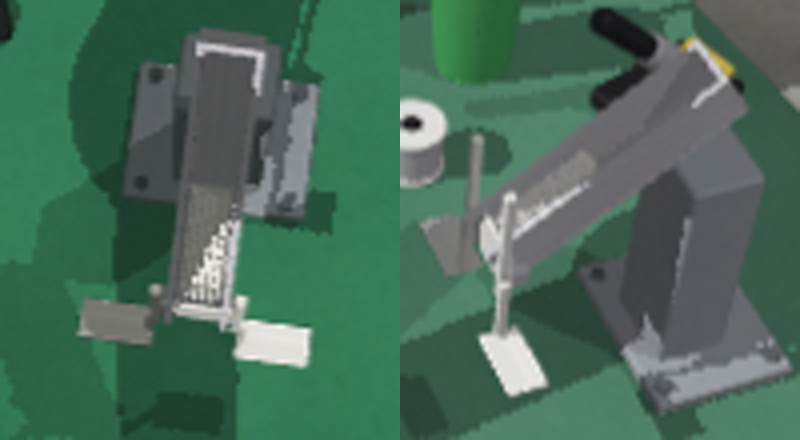

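Run:
```python
from fit import *
from scipy.optimize import least_squares
np.set_printoptions(precision=4,suppress=True)
pt=optics.snapshot("top"); ps=optics.snapshot("side")
f=lambda u,o:(np.array(u,float)+.5)/4-.5+o
T=f([(83,299),(155,305),(150,343),(78,336),(238,320),(311,328),(308,367),(234,358)],(205,80))
Sd=f([(78,338),(113,330),(148,384),(112,396)],(260,110))
z=.088
# left image=+y ; far(up)=+x
M=[(.004,.075),(.004,.027),(-.022,.027),(-.022,.075),(.004,-.027),(.004,-.075),(-.022,-.075),(-.022,-.027)]
MS=[(-.022,-.027),(.004,-.027),(.004,-.075),(-.022,-.075)]
def res(v,which):
    r=[]
    for p,q,m in [(pt,T,M),(ps,Sd,MS)]:
        if (p is pt and 't' in which) or (p is ps and 's' in which):
            X=place(np.c_[np.array(m),np.full(len(m),z)],v)
            r+=[proj(p,x)-u for x,u in zip(X,q)]
    return np.ravel(r)
for w in ['t','s','ts']:
    o=least_squares(res,[.65,.02,0],args=(w,)); print(w,o.x,np.abs(o.fun).mean(),np.round(o.fun,1))
# chute mask fit
d=np.load("feeder.npz"); v=o.x
c,s=np.cos(np.radians(35)),np.sin(np.radians(35))
CH=np.array([[x*c-n*s,y,.125+x*s+n*c] for x in(0,.17) for y in(-.019,.019) for n in(0,.03)])
for p,n in [(pt,"vt"),(ps,"vs")]:
    im=cv2.resize(p["color"],None,fx=4,fy=4)
    for part in [CH,box(-.022,.004,.027,.075,.085,.089),box(-.022,.004,-.075,-.027,.085,.089)]:
        q=np.array([proj(p,x) for x in place(part,v)])*4+1.5
        cv2.polylines(im,[cv2.convexHull(q.round().astype(np.int32))],True,(255,0,0),1)
    for part in TRAY:
        q=np.array([proj(p,x) for x in place(part,[.5252,.347,.14])])*4+1.5
        cv2.polylines(im,[cv2.convexHull(q.round().astype(np.int32))],True,(255,0,0),1)
    if n=="vt": a=im[320:320+560,4*95:4*305][:, :]
    else: b=im[4*100:4*240,4*155:4*365]
o=np.hstack([a,b]); o=cv2.resize(o,(800,int(800*o.shape[0]/o.shape[1])),interpolation=cv2.INTER_AREA)
cv2.imwrite("pics/ov.png",np.vstack([cv2.resize(a,(800,533))[:300],cv2.resize(b,(800,533))[:300]])[:,:,::-1])
```

```text
t [ 0.6523  0.0125 -0.1169] 0.2449616467125324 [ 0.  -0.5  0.3  0.5  0.2  0.7 -0.1  0.   0.1 -0.5  0.1 -0.  -0.4  0.
 -0.2 -0.2]
s [ 0.647   0.0112 -0.0685] 0.37104411595808173 [-0.4  0.4  0.4 -0.7  0.4  0.  -0.4  0.3]
ts [ 0.6515  0.012  -0.1218] 0.45137084435680447 [ 0.2 -0.4  0.5  0.7  0.4  1.   0.   0.2  0.3 -0.1  0.3  0.4 -0.3  0.4
 -0.   0.1  0.3 -0.7  1.3 -1.4  0.4 -0.3 -0.6 -0.5]
```

View pics/ov.png

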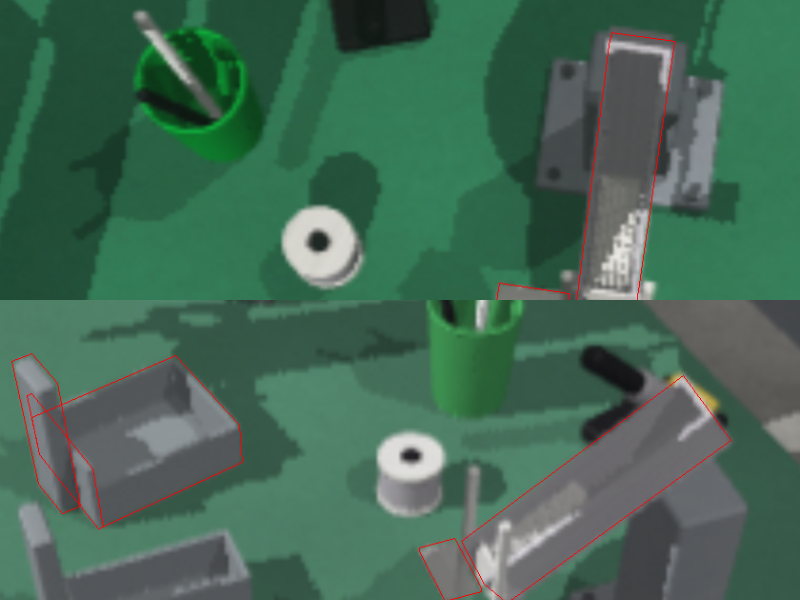

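The overlays match: the wide tray is at about (0.525, 0.347) with yaw 0.14, the lip at (0.652, 0.0125) with yaw -0.117, and the mat at (0.508, -0.301). I'll move above the handle first.

```bash
python3 -m crank '{"linear":[[0.02,-0.016,0],[0.06,-0.048,0],[0.1,-0.081,0],[0.145,-0.118,0],[0.19,-0.154,0],[0.235,-0.19,0],[0.275,-0.223,0],[0.298,-0.241,0],[0.306,-0.248,0],[0.306,-0.248,0]],"spin":[-0.06,-0.17,-0.29,-0.41,-0.53,-0.65,-0.77,-0.89,-0.97,-1]}' 1
python3 -m crank '{"linear":[[0,0,-0.01],[0,0,-0.03],[0,0,-0.05],[0,0,-0.06],[0,0,-0.06],[0,0,-0.06]],"spin":[-0.08,-0.2,-0.3,-0.349,-0.349,-0.349]}' 1
python3 - <<'E'
from fit import *
np.set_printoptions(precision=4,suppress=True)
s=ctrl.state(); print(s["tcp_pos"],R.from_quat(s["eef_rot"]).as_matrix()[:2,1],s["q"])
p=optics.snapshot("wrist"); print(p["position"])
im=cv2.resize(p["color"],None,fx=1.5,fy=1.5)
for part in TRAY:
    q=np.array([proj(p,x) for x in place(part,[.5252,.347,.14])])*1.5
    cv2.polylines(im,[cv2.convexHull(q.round().astype(np.int32))],True,(255,0,0),1)
cv2.imwrite("pics/w1.png",im[:,:,::-1])
E
```

```text
time: 2.08
tcp_pos: [0.4555, 0.3355, 0.2562]
eef_rot: [0.549, 0.836, 0.0, 0.0]
contact_force: [-0.7, 0.1, 0.1]
grip_width: 0.995
grip_force: 0.0
time: 2.58
tcp_pos: [0.4519, 0.3381, 0.2081]
eef_rot: [0.655, 0.756, -0.001, -0.0]
contact_force: [0.5, -0.3, 0.2]
grip_width: 0.995
grip_force: 0.0
[0.4519 0.3381 0.2081] [0.9897 0.143 ] [ 0.5298  0.3738 -0.0497  1.1487  0.0003  1.957 ]
[0.44   0.4203 0.3262]
```

View pics/w1.png

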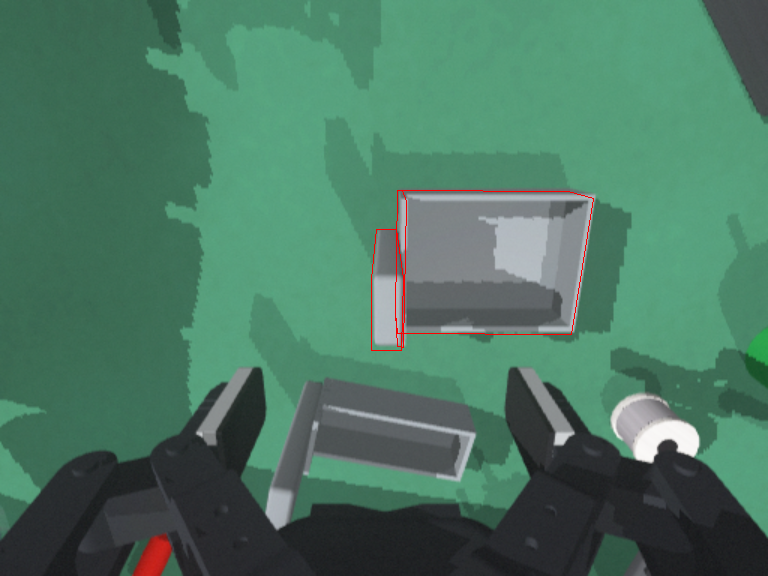

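The overlay sits on the wide tray's rim and handle post (around pixel 388, 300), and the jaws are centred on it. I'll descend and grip.

```bash
python3 -m crank '{"linear":[[0,-0.001,-0.015],[0,-0.001,-0.04],[0,-0.001,-0.07],[0,-0.001,-0.095],[0,-0.001,-0.112],[0,-0.001,-0.12],[0,-0.001,-0.12],[0,-0.001,-0.12]],"spin":[0,0,0,0,0,0,0,0]}' 1
python3 -m crank '{"linear":[[0,0,0],[0,0,0],[0,0,0],[0,0,0],[0,0,0],[0,0,0],[0,0,0],[0,0,0],[0,0,0],[0,0,0]],"spin":[0,0,0,0,0,0,0,0,0,0]}' 0
python3 -m crank '{"linear":[[0,0,0],[0,0,0],[0,0,0],[0,0,0.005],[0,0,0.015],[0,0,0.025],[0,0,0.03],[0,0,0.03],[0,0,0.03]],"spin":[0,0,0,0,0,0,0,0,0]}' -
python3 - <<'E'
from fit import *
np.set_printoptions(precision=4,suppress=True)
s=ctrl.state(); print(s["tcp_pos"],R.from_quat(s["eef_rot"]).as_matrix()[:2,1],s["ft_torque"])
ps=optics.snapshot("side");pt=optics.snapshot("top")
for p in (ps,):
  r=optics.trace(p,"tray_floor")
  if r: print(fit([(p,r[0]["mask"].astype(np.float32))],TRAY,[.525,.347,.14,.025]))
p=ps
a=cv2.resize(p["color"][90:190,120:270],None,fx=4,fy=4)
for part in TRAY:
    q=(np.array([proj(p,x) for x in place(part,[.5252,.347,.14,.024])])-[120,90])*4+1.5
    cv2.polylines(a,[cv2.convexHull(q.round().astype(np.int32))],True,(255,0,0),1)
cv2.imwrite("pics/g.png",a[:,:,::-1])
E
```

```text
time: 3.3
tcp_pos: [0.4535, 0.3372, 0.1133]
eef_rot: [0.655, 0.755, 0.001, 0.0]
contact_force: [0.5, -0.9, -0.1]
grip_width: 1.005
grip_force: 0.0
time: 4.13
tcp_pos: [0.4535, 0.3369, 0.1127]
eef_rot: [0.656, 0.755, 0.0, 0.0]
contact_force: [-0.2, -0.0, 3.2]
grip_width: 0.183
grip_force: 59.1
time: 4.88
tcp_pos: [0.4534, 0.3369, 0.1367]
eef_rot: [0.656, 0.755, 0.0, 0.0]
contact_force: [0.3, -0.9, -1.9]
grip_width: 0.178
grip_force: 58.5
[0.4534 0.3369 0.1367] [0.9901 0.1401] [-0.0212  0.1039  0.0186]
(array([0.5235, 0.3436, 0.1502, 0.0258]), np.float64(0.0790330171585083))
```

View pics/g.png

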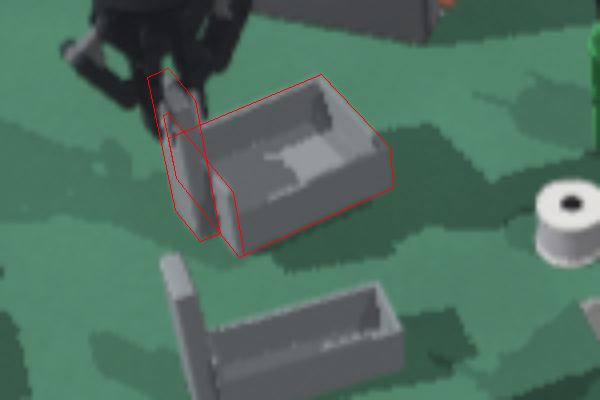

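Held level. I'll lift, carry it over the narrow tray, then go down in front of the gate.

```bash
python3 -m crank '{"linear":[[0,0,0.01],[0,0,0.035],[0,0,0.07],[0,0,0.105],[0,0,0.135],[0,0,0.155],[0,0,0.163],[0,0,0.163]],"spin":[0,0,0,0,0,0,0,0]}' -
python3 -m crank '{"linear":[[0.001,-0.012,0],[0.002,-0.04,0],[0.004,-0.082,0],[0.006,-0.127,0],[0.008,-0.172,0],[0.01,-0.217,0],[0.011,-0.262,0],[0.013,-0.305,0],[0.014,-0.342,0],[0.015,-0.366,0]],"spin":[-0.01,-0.04,-0.07,-0.11,-0.15,-0.19,-0.23,-0.27,-0.3,-0.327]}' -
python3 -m crank '{"linear":[[0,-0.009,0],[0,-0.012,-0.01],[0,-0.012,-0.035],[0,-0.012,-0.07],[0,-0.012,-0.105],[0,-0.012,-0.133],[0,-0.012,-0.147],[0,-0.012,-0.149],[0,-0.012,-0.149]],"spin":[0,0,0,0,0,0,0,0,0]}' -
python3 - <<'E'
from fit import *
np.set_printoptions(precision=4,suppress=True)
s=ctrl.state(); y=R.from_quat(s["eef_rot"]).as_matrix()[:,1]; yaw=np.arctan2(y[1],y[0]);print(s["tcp_pos"],yaw,s["grip_width"])
x=s["tcp_pos"]; v=[x[0]+.073*np.cos(yaw),x[1]+.073*np.sin(yaw),yaw,x[2]-.1127]; print(v)
o=[]
for n in("side","top"):
  p=optics.snapshot(n); r=optics.trace(p,"tray_floor")
  if r: print(n,r[0]["score"],fit([(p,r[0]["mask"].astype(np.float32))],TRAY,v))
  u,w=np.int32(proj(p,[.58,.02,.07]))-[50,60]
  a=cv2.resize(p["color"][w:w+120,u:u+100],None,fx=4,fy=4)
  for part in TRAY:
    q=(np.array([proj(p,X) for X in place(part,v)])-[u,w])*4+1.5
    cv2.polylines(a,[cv2.convexHull(q.round().astype(np.int32))],True,(255,0,0),1)
  o.append(a)
cv2.imwrite("pics/pre.png",np.hstack(o)[:,:,::-1])
E
```

```text
time: 5.7
tcp_pos: [0.4541, 0.3373, 0.2688]
eef_rot: [0.656, 0.755, 0.002, 0.001]
contact_force: [0.1, 0.8, -0.9]
grip_width: 0.181
grip_force: 58.7
time: 6.53
tcp_pos: [0.4634, 0.0408, 0.2648]
eef_rot: [0.748, 0.663, -0.002, -0.001]
contact_force: [0.0, 0.4, -1.8]
grip_width: 0.18
grip_force: 58.7
time: 7.28
tcp_pos: [0.4634, 0.0352, 0.1459]
eef_rot: [0.747, 0.665, -0.001, -0.001]
contact_force: [1.1, 0.4, -0.4]
grip_width: 0.174
grip_force: 58.7
[0.4634 0.0352 0.1459] -0.11483555551719948 0.17353907564996732
[np.float64(0.5359374645660169), np.float64(0.026878732099093312), np.float64(-0.11483555551719948), np.float64(0.033199079337021986)]
side 0.71 (array([ 0.5334,  0.0257, -0.1269,  0.0336]), np.float64(0.07309627532958984))
top 0.56 (array([ 0.6873,  0.0434,  1.4632, -0.8668]), np.float64(0.29984039068222046))
```

View pics/pre.png

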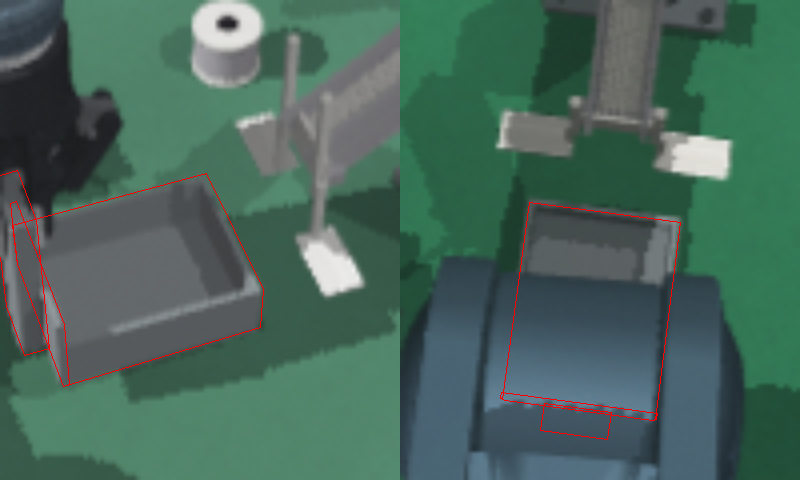

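Modelled and seen tray coincide, and the rims are lined up with the feet. I'll move it forward 87 mm, then raise it.

```bash
python3 -m crank '{"linear":[[0.006,-0.001,0],[0.02,-0.002,0],[0.04,-0.005,0],[0.06,-0.007,0],[0.08,-0.009,0],[0.096,-0.011,0],[0.106,-0.012,0],[0.108,-0.013,0],[0.108,-0.013,0],[0.108,-0.013,0]],"spin":[0,0,0,0,0,0,0,0,0,0]}' -
python3 -m crank '{"linear":[[0,0,0.004],[0,0,0.012],[0,0,0.022],[0,0,0.034],[0,0,0.046],[0,0,0.056],[0,0,0.061],[0,0,0.061],[0,0,0.061],[0,0,0.061]],"spin":[0,0,0,0,0,0,0,0,0,0]}' -
python3 -m crank '{"linear":[[0,0,0],[0,0,0],[0,0,0],[0,0,0],[0,0,0],[0,0,0],[0,0,0],[0,0,0],[0,0,0],[0,0,0]],"spin":[0,0,0,0,0,0,0,0,0,0]}' -
python3 - <<'E'
from fit import *
o=[]
for n in("side","top"):
  p=optics.snapshot(n); print(n,[(round(r["score"],2),np.round(r["point"])) for r in optics.find_in(p,"sink1")])
  u,w=np.int32(proj(p,[.63,.02,.1]))-[50,60]
  o.append(cv2.resize(p["color"][w:w+120,u:u+100],None,fx=4,fy=4))
cv2.imwrite("pics/up.png",np.hstack(o)[:,:,::-1])
E
```

```text
time: 8.32
tcp_pos: [0.5509, 0.024, 0.1475]
eef_rot: [0.747, 0.665, -0.0, -0.0]
contact_force: [-0.1, -0.1, -2.1]
grip_width: 0.178
grip_force: 58.8
time: 9.15
tcp_pos: [0.5516, 0.0239, 0.196]
eef_rot: [0.747, 0.665, -0.0, -0.0]
contact_force: [0.1, 0.5, -2.4]
grip_width: 0.18
grip_force: 60.3
time: 9.98
tcp_pos: [0.5514, 0.0239, 0.1963]
eef_rot: [0.747, 0.665, -0.0, -0.0]
contact_force: [-1.0, 0.1, -3.1]
grip_width: 0.181
grip_force: 60.3
side [(0.65, array([262., 185.])), (0.64, array([281., 182.])), (0.47, array([256., 187.]))]
top []
```

View pics/up.png

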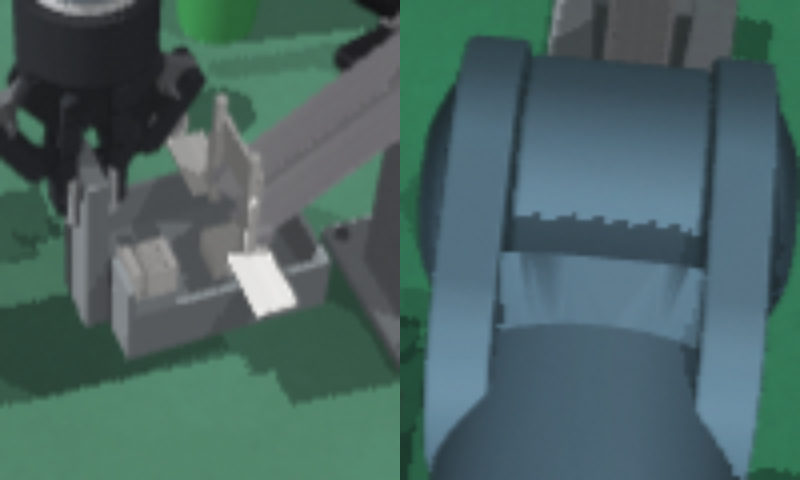

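Sinks show in the tray (two at crop 150,265 and one at 220,250), and the chute looks empty. I'll lower, back out and verify.

```bash
python3 -m crank '{"linear":[[0,0,0],[0,0,0],[0,0,-0.004],[0,0,-0.014],[0,0,-0.028],[0,0,-0.044],[0,0,-0.058],[0,0,-0.065],[0,0,-0.065],[0,0,-0.065]],"spin":[0,0,0,0,0,0,0,0,0,0]}' -
python3 -m crank '{"linear":[[-0.004,0,0],[-0.014,0.002,0],[-0.03,0.004,0],[-0.05,0.006,0],[-0.07,0.008,0],[-0.09,0.011,0],[-0.108,0.013,0],[-0.12,0.014,0],[-0.124,0.015,0],[-0.124,0.015,0]],"spin":[0,0,0,0,0,0,0,0,0,0]}' -
python3 - <<'E'
from fit import *
o=[]
for n in("side","top"):
  p=optics.snapshot(n); print(n,[(round(r["score"],2),np.round(r["point"])) for r in optics.find_in(p,"sink1")])
  u,w=np.int32(proj(p,[.58,.02,.1]))-[50,60]
  o.append(cv2.resize(p["color"][w:w+120,u:u+100],None,fx=4,fy=4))
cv2.imwrite("pics/back.png",np.hstack(o)[:,:,::-1])
E
```

```text
time: 11.02
tcp_pos: [0.5514, 0.024, 0.1441]
eef_rot: [0.747, 0.665, -0.0, -0.0]
contact_force: [0.5, -0.3, -1.9]
grip_width: 0.178
grip_force: 60.4
time: 11.85
tcp_pos: [0.4518, 0.0361, 0.1448]
eef_rot: [0.747, 0.665, 0.0, 0.0]
contact_force: [0.4, -0.5, -2.0]
grip_width: 0.177
grip_force: 60.3
side [(0.55, array([224., 210.]))]
top []
```

View pics/back.png

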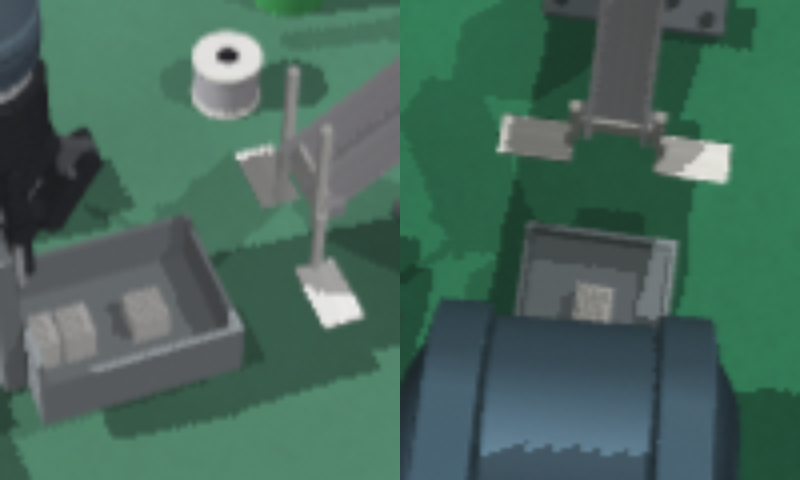

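All three sinks are in the tray and the gate has closed again. On to the mat.

```bash
python3 -m crank '{"linear":[[0,-0.004,0.008],[-0.001,-0.016,0.022],[-0.002,-0.036,0.038],[-0.003,-0.064,0.048],[-0.005,-0.098,0.05],[-0.007,-0.134,0.05],[-0.009,-0.17,0.05],[-0.011,-0.206,0.05],[-0.013,-0.242,0.05],[-0.014,-0.278,0.05]],"spin":[0,0.01,0.02,0.04,0.06,0.08,0.1,0.12,0.14,0.16]}' -
python3 -m crank '{"linear":[[-0.002,-0.036,0],[-0.003,-0.07,0],[-0.005,-0.1,0],[-0.006,-0.124,0],[-0.007,-0.14,0],[-0.007,-0.148,-0.004],[-0.007,-0.149,-0.014],[-0.007,-0.149,-0.028],[-0.007,-0.149,-0.042],[-0.007,-0.149,-0.05]],"spin":[0.02,0.035,0.05,0.06,0.067,0.067,0.067,0.067,0.067,0.067]}' -
python3 -m crank '{"linear":[[0,0,-0.006],[0,0,-0.014],[0,0,-0.02],[0,0,-0.024],[0,0,-0.024],[0,0,-0.024]],"spin":[0,0,0,0,0,0]}' -
python3 - <<'E'
from fit import *
np.set_printoptions(precision=4,suppress=True)
s=ctrl.state(); y=R.from_quat(s["eef_rot"]).as_matrix()[:,1]; yaw=np.arctan2(y[1],y[0]); x=s["tcp_pos"]
v=[x[0]+.073*np.cos(yaw),x[1]+.073*np.sin(yaw),yaw,x[2]-.1127]; print(v)
p=optics.snapshot("side"); u,w=np.int32(proj(p,[.5,-.3,.03]))-[90,75]
r=optics.trace(p,"tray_floor")
if r: print(r[0]["score"],fit([(p,r[0]["mask"].astype(np.float32))],TRAY,v))
a=cv2.resize(p["color"][w:w+150,u:u+180],None,fx=4,fy=4)
for part in TRAY+[]:
    q=(np.array([proj(p,X) for X in place(part,v)])-[u,w])*4+1.5
    cv2.polylines(a,[cv2.convexHull(q.round().astype(np.int32))],True,(255,0,0),1)
cv2.imwrite("pics/mat.png",a[:600,:,::-1])
E
```

```text
time: 12.88
tcp_pos: [0.4412, -0.1885, 0.1848]
eef_rot: [0.704, 0.711, -0.0, 0.0]
contact_force: [-0.2, 0.5, -3.1]
grip_width: 0.18
grip_force: 60.4
time: 13.72
tcp_pos: [0.4349, -0.3042, 0.1425]
eef_rot: [0.685, 0.729, 0.0, -0.001]
contact_force: [-0.7, -0.0, -1.8]
grip_width: 0.18
grip_force: 60.4
time: 14.22
tcp_pos: [0.4356, -0.3056, 0.1252]
eef_rot: [0.685, 0.729, 0.0, 0.0]
contact_force: [-0.4, -0.4, -2.3]
grip_width: 0.178
grip_force: 60.4
[np.float64(0.5084547021610131), np.float64(-0.3010816739931215), np.float64(0.06196796939323891), np.float64(0.0124853519324922)]
0.81 (array([ 0.5092, -0.299 ,  0.0577,  0.0017]), np.float64(0.35681068897247314))
```

View pics/mat.png

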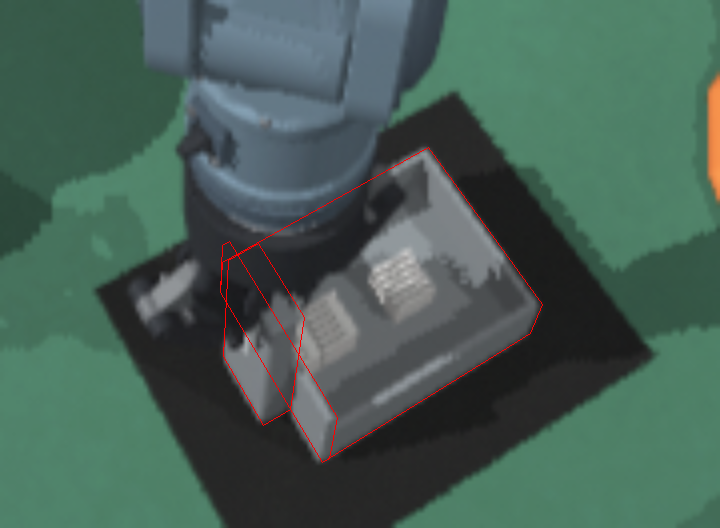

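Centred over the mat and level, about 9 mm above it. Lower gently.

```bash
python3 -m crank '{"linear":[[0,0,-0.003],[0,0,-0.006],[0,0,-0.009],[0,0,-0.0105],[0,0,-0.0115],[0,0,-0.0115],[0,0,-0.0115]],"spin":[0,0,0,0,0,0,0]}' -
```

```text
time: 14.9
tcp_pos: [0.4356, -0.3057, 0.1159]
eef_rot: [0.685, 0.729, 0.0, 0.0]
contact_force: [0.3, -0.3, -2.5]
grip_width: 0.177
grip_force: 60.4
```

```bash
python3 -m crank '{"linear":[[0,0,-0.0005],[0,0,-0.001],[0,0,-0.001],[0,0,-0.001]],"spin":[0,0,0,0]}' -
python3 -m crank '{"linear":[[0,0,-0.0005],[0,0,-0.001],[0,0,-0.001],[0,0,-0.001]],"spin":[0,0,0,0]}' -
```

```text
time: 15.23
tcp_pos: [0.4357, -0.3058, 0.1157]
eef_rot: [0.685, 0.729, 0.0, 0.0]
contact_force: [-1.2, 2.0, 4.6]
grip_width: 0.175
grip_force: 61.4
time: 15.57
tcp_pos: [0.4357, -0.3058, 0.1157]
eef_rot: [0.685, 0.729, 0.0, 0.001]
contact_force: [-4.1, 3.5, 10.6]
grip_width: 0.183
grip_force: 62.2
```

Contact. Ease off a little, release and rise.

```bash
python3 -m crank '{"linear":[[0,0,0.001],[0,0,0.001],[0,0,0.001]],"spin":[0,0,0]}' -
python3 -m crank '{"linear":[[0,0,0],[0,0,0],[0,0,0],[0,0,0],[0,0,0],[0,0,0],[0,0,0],[0,0,0],[0,0,0],[0,0,0]],"spin":[0,0,0,0,0,0,0,0,0,0]}' 1
python3 -m crank '{"linear":[[0,0,0.005],[0,0,0.02],[0,0,0.045],[0,0,0.075],[0,0,0.11],[0,0,0.145],[0,0.04,0.16],[0,0.08,0.16],[0,0.12,0.16],[0,0.16,0.16]],"spin":[0,0,0,0,0,0,0,0,0,0]}' 1
python3 -m crank '{"linear":[[0,0.04,0],[0,0.08,0],[0,0.12,0],[0,0.15,0],[0,0.16,0],[0,0.16,0],[0,0.16,0]],"spin":[0,0,0,0,0,0,0]}' 1
python3 - <<'E'
from fit import *
o=[]; np.set_printoptions(precision=4,suppress=True)
for n in("side","top"):
  p=optics.snapshot(n); r=optics.trace(p,"tray_floor")
  if r: print(n,r[0]["score"],fit([(p,r[0]["mask"].astype(np.float32))],TRAY,[.508,-.301,.06,.003]))
  u,w=np.int32(proj(p,[.5,-.3,.03]))-[60,60]; u=min(u,512-120); w=min(w,384-120)
  o.append(cv2.resize(p["color"][w:w+120,u:u+120],None,fx=3.3,fy=3.3))
cv2.imwrite("pics/end.png",np.hstack(o)[:,:,::-1])
E
```

```text
time: 15.82
tcp_pos: [0.4357, -0.3058, 0.1157]
eef_rot: [0.685, 0.729, 0.0, 0.0]
contact_force: [-1.2, 0.7, 6.1]
grip_width: 0.176
grip_force: 61.6
time: 16.65
tcp_pos: [0.4356, -0.3057, 0.1152]
eef_rot: [0.685, 0.729, 0.0, 0.0]
contact_force: [0.5, 0.6, 0.0]
grip_width: 0.999
grip_force: 0.0
time: 17.48
tcp_pos: [0.4356, -0.1767, 0.244]
eef_rot: [0.685, 0.728, 0.0, 0.001]
contact_force: [0.6, 0.3, -0.1]
grip_width: 1.0
grip_force: 0.0
time: 18.07
tcp_pos: [0.4358, -0.05, 0.2434]
eef_rot: [0.685, 0.729, -0.0, 0.001]
contact_force: [-0.3, 0.1, -0.0]
grip_width: 0.999
grip_force: 0.0
side 0.91 (array([ 0.5082, -0.3004,  0.0623, -0.0014]), np.float64(0.13793623447418213))
top 0.9 (array([ 0.511 , -0.302 ,  0.0711,  0.0021]), np.float64(0.3554280996322632))
```

View pics/end.png

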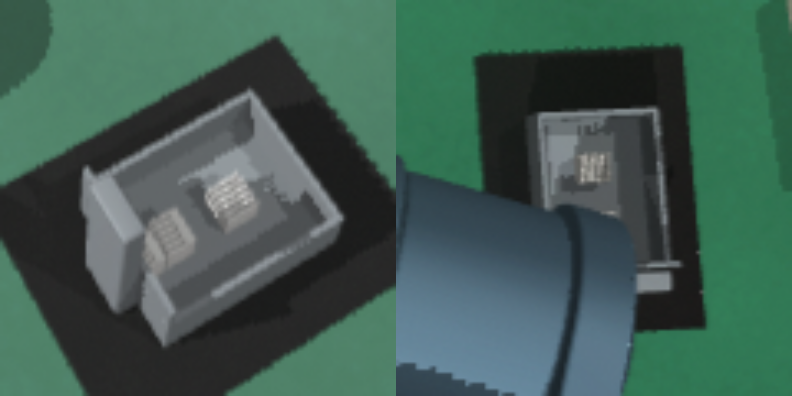

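The tray sits level in the middle of the mat. Two sinks show here; the third was seen in the tray earlier and would now be hidden behind the handle.

```bash
python3 -c "
from cell import job
print(job.sign_off())"
```

```text
the job is handed in; nothing more can be done
None
```

The wide tray is standing level in the middle of the mat with the gripper clear, and the job is handed in at about 18 s; all three heat sinks were seen in it after the gate closed, but only two show in the last picture, the third apparently hidden by the handle.

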